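# Put the round movements under their dust covers

### The job

Closing time at the watchmaker's bench: put each of the two round movements flat in the middle of a round wooden stand, the larger on the larger stand and the smaller on the smaller, and then shut each in under a clear dust cover, the larger cover over the larger movement and the smaller over the smaller, sitting flat and centred on the stand. Set everything down gently without dropping it, and leave the two rectangular movements, the bottle and the loupe where they are.

Things in the scene. Friction and masses are not known exactly. Their poses are not given: they have to be found in the camera images.
- round_large: Large round clock movement, loose: a brass disc with wheels and a steel bridge on top, 54 mm in diameter, 20 mm high, 110 to 200 g, lying flat on the bench. Origin: centre of its underside; z up. Grip it by its rim.
- round_small: Small round watch movement, loose: the same look, 38 mm in diameter, 15 mm high, 45 to 80 g, lying flat on the bench. Origin: centre of its underside; z up. Grip it by its rim.
- rect_long: Rectangular movement, loose, to be left alone: brass and steel, 58 x 30 mm, 18 mm high, 120 g. Origin: centre of its underside; z up. x along its length.
- rect_short: Smaller rectangular movement, loose, to be left alone: brass and steel, 42 x 22 mm, 14 mm high, 60 g. Origin: centre of its underside; z up. x along its length.
- stand_large: Large bench stand, fixed: a flat round light-wood disc, 130 mm in diameter, 8 mm high, no rim, with a grey felt circle of 84 mm marking its middle. Origin: centre of its underside; z up. Its flat top is at z = 8 mm.
- stand_small: Small bench stand, fixed: the same look, 92 mm in diameter, 8 mm high, grey felt circle of 58 mm. Origin: centre of its underside; z up. Its flat top is at z = 8 mm.
- cover_large: Large dust cover, loose, mouth down: clear round plastic cup with a black band round its foot and an upright black knob on top; 96 mm in diameter (90 inside), flat top at 40 mm (inside height 36), knob 18 mm in diameter and 24 mm tall, reaching to 64 mm; 105 to 185 g. Origin: centre of its open mouth, level with the foot; z up, through the knob. Lift it by the knob.
- cover_small: Small dust cover, loose, the same look: 72 mm in diameter (66 mm inside), flat top at 36 mm (inside height 32 mm), knob 18 mm in diameter and 24 mm tall reaching to 60 mm; 60 to 105 g. Origin: centre of its open mouth, level with the foot; z up, through the knob. Lift it by the knob.
- bottle: Amber oil bottle with a white cap, loose, to be left alone: 42 mm in diameter, 85 mm high. Origin: centre of its underside; z up.
- loupe: Black eye loupe, loose, to be left alone: a truncated cone 38 mm wide at the foot, 30 mm high, standing on its wide end. Origin: centre of its underside; z up.
There are look-alikes about, which are no part of the job. What is shaped like the cover_small but purple is not meant.

How it is judged:
At the end, for the whole second after the job is handed in: Each round movement lies flat (within 0.1 rad) on top of the stand of its size, its centre within 12 mm of the stand's; the cover of that size stands over it, flat on the stand (within 0.1 rad and 3 mm of the stand's top), its centre within 12 mm of the stand's; all at rest (horizontal distance between each of round_large, cover_large and stand_large below 0.012 m and z of round_large in the frame of stand_large between 0.005 and 0.011 m and angle between each of round_large, cover_large, round_small, cover_small's own z axis and vertical below 0.1 rad and linear speed of each of round_large, cover_large, round_small, cover_small below 0.02 m/s and angular speed of each of round_large, cover_large, round_small, cover_small below 0.2 rad/s and z of cover_large in the frame of stand_large between 0.005 and 0.011 m and horizontal distance between each of round_small, cover_small and stand_small below 0.012 m and z of round_small in the frame of stand_small between 0.005 and 0.011 m and z of cover_small in the frame of stand_small between 0.005 and 0.011 m); the robot touches nothing.
It fails at once if a rectangular movement, the bottle or the loupe is shifted more than 20 mm or tipped over (distance of any of rect_long, rect_short, bottle, loupe from where it was at the start of the episode above 0.02 m or angle between any of rect_long, rect_short, bottle, loupe's own z axis and vertical above 0.5 rad).
It fails at once if a round movement or a cover is dropped: it falls free of the fingers faster than 0.5 m/s (a drop of about 13 mm) ((contact force between round_large and the fingers below 0.01 N and linear speed of round_large above 0.5 m/s) or (contact force between round_small and the fingers below 0.01 N and linear speed of round_small above 0.5 m/s) or (contact force between cover_large and the fingers below 0.01 N and linear speed of cover_large above 0.5 m/s) or (contact force between cover_small and the fingers below 0.01 N and linear speed of cover_small above 0.5 m/s)).
It also fails if it takes over 109 s, if anything falls off the work surface, if the arm or the gripper's body presses on something with over 40 N, if the wrist force passes 120 N, or if a joint passes its speed limit or range.

### The arm

A 7-joint arm with a two-finger parallel gripper is mounted at the origin on the work surface. World frame = base frame: x ahead of the robot, y to its left, z up, the work surface at z = 0. Lengths are in m, angles in rad, forces in N, time in s.
With the tool pointing down it reaches from about 0.4 to 0.85 m from the base axis. Payload 4.5 kg.
Tool frame: the origin (TCP) lies at the very end of the fingers, on their centre line; the grasp point (between the pads) lies 19 mm behind it; z points along the fingers, y is the line along which they close (so a half turn about z gives the same grasp; the last joint's range is limited). The gripper opens to 88 mm and grips with 3 to 60 N. Pads are 18 mm wide; open, the fingers measure 123 mm over their backs; the gripper's body (75 mm by 187 mm) begins 45 mm behind the grasp point.
Start: joints at [-1.126, 0.689, -0.195, 1.565, 0.157, 0.902, -0.215], TCP at [0.25, 0.573, 0.239] pointing down, gripper open.
Joint ranges: [-3.01, 3.01], [-0.46, 2.08], [-1.47, 1.51], [0.13, 2.56], [-1, 4.14], [0.04, 2.09], [-2.66, 2.66]. Speed limits (rad/s): [2.57, 2.57, 3.14, 3.14, 3.14, 3.14, 3.14].

### API

Orientations are given as a unit quaternion [w, x, y, z].
In Python, from plant import monitor, read_camera, ticket gives the robot as it stands.
- The arm moves only by the shell command python3 -m jog 'ROWS'. ROWS is JSON, a list of rows, each a list of 5 numbers: the shift along the world's x, y, z in m, then the turn about the world's z in rad, then the closure, from -1 (fully open) to 1 (shut). In form: [[tx, ty, tz, roll, hand], ...]. A call has 1 to 12 rows; each row shifts and turns the commanded pose from where the row before left it; what a row does not reach is not made up. A row lasts 1/12 s, in which the tool goes at most 41.7 mm and 7.16 degrees, less where a joint would pass 70% of its speed; a pose out of reach is approached as far as the arm can. A call with a gripper value outside its range is refused whole. The fingers move at their own pace and stop on an object; the grip force is fixed at half the most. Time passes only in rows, so rows that do not move let the fingers close. It gives the time, the measured TCP pose, the force, the opening and the grip force at its end, in the units of the state.
- monitor.sense(): the state, without advancing time (a new reading comes with each control period).
- read_camera(name): name is "scene" or "top" or "wrist"; returns a dict with "image" (400x640x3 uint8, blue, green, red), "range_z" (400x640 float32, m along the optical axis (not along the pixel's ray), 0 where there is no reading), "K" (3x3 intrinsics, pixels), "extrinsics" (4x4, takes a point from camera to world coordinates). Camera axes: x right, y down, z forward; pixel columns grow to the right and rows downward; lengths in m; the calibration is good to about 2 mm. A picture is of the moment at which its call begins.
- ticket.job_done(): hands the job in; it is judged then, once.
The state is a dict: "time": time; "qpos": joint angles; "joint_vel": joint speeds; "joint_efforts": joint torques, N m; "ee_pos": TCP position; "tool_rot": TCP orientation; "wrist_force": force on the tool from outside, world axes, zero at the start; "torque": the same for the moment, N m; "grip_width": opening from 0.0 (shut) to 1.0 (fully open); "finger_force": force on a finger pad.
Only numpy, scipy, OpenCV 4.12 (cv2) and the standard library are available. Lean on these libraries where they do the work, as an engineer would, in place of code of your own. Each camera call takes 0.05 s, during which the arm holds its last target. There are 200 camera calls.

## Working session

There is one attempt and no reset: what is moved stays moved. The work goes in short steps, Python scripts to look and compute and a shell command to move; the robot and the scene stay as the last step left them, time stands still between calls to the robot, and variables do not carry over. Pictures are saved under pics/ and viewed, at most 14 in all, crops included, and the job is handed in when it is done.

```bash
mkdir -p pics; ls
python3 - <<'E'
from plant import monitor, read_camera
import cv2,numpy as np
for n in("top","scene"):
    c=read_camera(n);cv2.imwrite(f"pics/{n}0.png",c["image"]);np.savez(f"{n}0.npz",**c)
    print(n,c["K"].round(1).tolist(),c["extrinsics"].round(3).tolist())
s=monitor.sense();print(s)
E
```

```text
pics
top [[511.7, 0.0, 319.8], [0.0, 511.7, 198.0], [0.0, 0.0, 1.0]] [[-0.008, -0.985, 0.169, 0.309], [-1.0, 0.004, -0.025, 0.022], [0.024, -0.17, -0.985, 1.336], [0.0, 0.0, 0.0, 1.0]]
scene [[388.3, 0.0, 318.4], [0.0, 388.3, 194.7], [0.0, 0.0, 1.0]] [[-0.682, 0.56, -0.47, 1.09], [0.731, 0.516, -0.447, 0.522], [-0.008, -0.649, -0.761, 0.912], [0.0, 0.0, 0.0, 1.0]]
{'time': 0.1, 'qpos': array([-1.12619634,  0.68987439, -0.19447626,  1.56624461,  0.15731314,
        0.90250558, -0.21510697]), 'joint_vel': array([-0.00063625, -0.00128475,  0.00135938, -0.00408298,  0.00113522,
        0.00076422, -0.00208361]), 'joint_efforts': array([-3.83098813e-03, -5.28502142e+01, -1.27164211e+00, -1.53838795e+01,
       -5.25755715e-02,  1.93410931e-03,  2.38939185e-05]), 'ee_pos': array([0.24942763, 0.57244961, 0.23800396]), 'tool_rot': array([-8.76343739e-05,  2.03937040e-01,  9.78983661e-01, -8.16917821e-04]), 'wrist_force': array([ 0.18300282,  0.36482304, -0.33660488]), 'torque': array([-0.01031381,  0.02122632, -0.01181516]), 'finger_force': 0.0, 'grip_width': 0.9977587488623305}
```

View pics/top0.png

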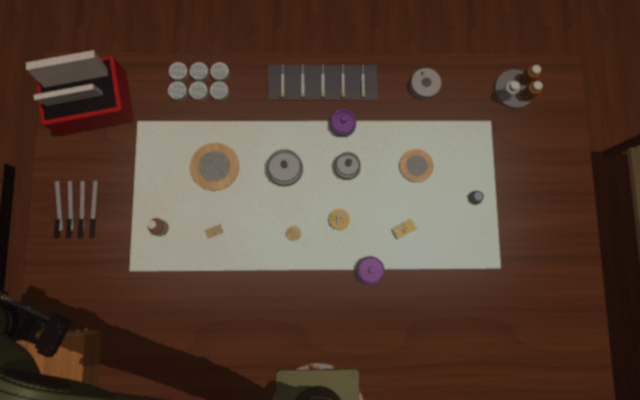

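View pics/scene0.png

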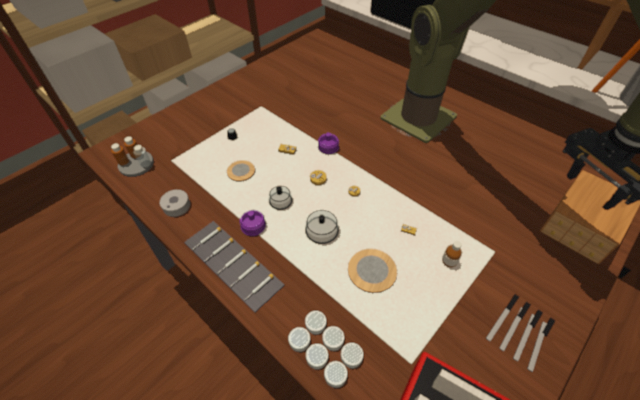

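The top view shows the large stand at (214,166), the small stand (417,166), the large cover (285,167), the small cover (347,165), round_small (293,233) and round_large (339,219). The purple decoys are at (343,122) and (370,270). Next I'll refine the centres.

```bash
cat > h.py <<'E'
import numpy as np,cv2
def px2w(c,u,v,z):
    K,T=c["K"],c["extrinsics"];d=T[:3,:3]@np.linalg.inv(K)@[u,v,1];o=T[:3,3]
    return (o+d*(z-o[2])/d[2])[:2]
def cloud(c):
    v,u=np.indices(c["range_z"].shape);z=c["range_z"]
    p=np.stack([u,v,np.ones_like(z)],-1)@np.linalg.inv(c["K"]).T*z[...,None]
    P=p@c["extrinsics"][:3,:3].T+c["extrinsics"][:3,3];P[z==0]=np.nan;return P
E
python3 - <<'E'
import numpy as np,cv2
from h import *
c=np.load("top0.npz");P=cloud(c);im=c["image"]
hsv=cv2.cvtColor(im,cv2.COLOR_BGR2HSV)
for n,u,v,r,z,k in[("stand_large",214,166,28,.008,0),("stand_small",417,166,21,.008,0),("round_large",339,219,14,.017,0),("round_small",293,233,12,.013,0),("cover_large",285,167,0,.062,1),("cover_small",347,165,0,.058,1)]:
    if k: # knob: dark pixels
        s=im[v-15:v+10,u-10:u+10].sum(2);b=s<110
    else: s=hsv[v-r:v+r+1,u-r:u+r+1,1];b=s>90
    m=np.zeros(im.shape[:2],np.uint8)
    if k: m[v-15:v+10,u-10:u+10]=b
    else: m[v-r:v+r+1,u-r:u+r+1]=b
    cs=max(cv2.findContours(m,cv2.RETR_EXTERNAL,cv2.CHAIN_APPROX_NONE)[0],key=cv2.contourArea)
    (a,bb),rr=cv2.minEnclosingCircle(cs);M=cv2.moments(cs)
    q=px2w(c,a,bb,z);print(n,(a,bb),rr,q.round(4),"depth top",np.nanmax(P[v-12:v+12,u-12:u+12,2]).round(3))
print("radius per m",511.7/1.33)
for n,u,v,z in[("bottle",158,227,.06),("loupe",476,197,.02),("rl",404,229,.018),("rs",214,231,.014),("purp1",343,122,.03),("purp2",370,270,.03)]:print(n,px2w(c,u,v,z).round(3))
cr=im[100:290,140:500];cv2.imwrite("pics/crop.png",cv2.resize(cr,None,fx=2.2,fy=2.2,interpolation=2))
E
```

```text
stand_large (213.89999389648438, 166.36666870117188) 24.138824462890625 [0.6236 0.2682] depth top 0.016
stand_small (415.8611145019531, 165.18055725097656) 16.402896881103516 [ 0.6257 -0.2696] depth top 0.018
round_large (338.6845397949219, 219.00643920898438) 10.140581130981445 [ 0.4804 -0.0602] depth top 0.026
round_small (292.8333435058594, 232.8333282470703) 6.932304859161377 [0.4454 0.059 ] depth top 0.02Traceback (most recent call last):
  File "<stdin>", line 12, in <module>
ValueError: max() iterable argument is empty
```

```bash
python3 - <<'E'
import numpy as np
from h import *
c=np.load("top0.npz")
for n,u,v,z in[("coverL",284.5,163.5,.062),("coverS",347.5,161.5,.058),("bottle",158,227,.06),("loupe",476,197,.02),("rl",404,229,.018),("rs",214,231,.014),("purp1",343,122,.03),("purp2",370,270,.03)]:print(n,px2w(c,u,v,z).round(3))
cr=c["image"][100:290,140:500];cv2.imwrite("pics/crop.png",cv2.resize(cr,None,fx=2.2,fy=2.2,interpolation=2))
E
python3 -m jog '[[0.016,-0.04,0,0.1,-1],[0.015,-0.038,0,0.1,-1],[0.015,-0.038,0,0.1,-1],[0.015,-0.038,0,0.1,-1],[0.015,-0.038,0,0,-1],[0.015,-0.038,0,0,-1],[0.015,-0.038,0,0,-1],[0.015,-0.038,0,0,-1],[0.015,-0.038,0,0,-1],[0.015,-0.038,0,0,-1],[0.015,-0.038,0,0,-1],[0.015,-0.038,0,0,-1]]'
```

```text
coverL [0.618 0.079]
coverS [ 0.624 -0.082]
bottle [0.457 0.393]
loupe [ 0.537 -0.423]
rl [ 0.453 -0.23 ]
rs [0.451 0.262]
purp1 [ 0.739 -0.075]
purp2 [ 0.348 -0.137]
time: 1.1
ee_pos: [0.4302, 0.1143, 0.2387]
tool_rot: [-0.0, 0.005, 1.0, -0.0]
wrist_force: [0.7, 0.4, 0.5]
grip_width: 1.001
finger_force: 0.0
```

View pics/crop.png

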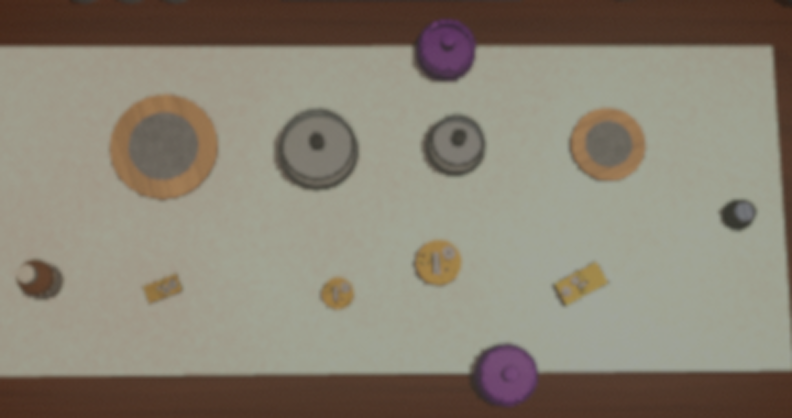

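The enlarged crop confirms the layout: cover knobs at about (284,164) and (348,162) in the full image. Next I go over round_small and look with the wrist camera.

```bash
python3 -m jog '[[0.008,-0.028,-0.03,0,-1],[0.007,-0.027,-0.03,0,-1],[0,0,-0.03,0,-1],[0,0,-0.02,0,-1],[0,0,0,0,-1]]'
python3 - <<'E'
from plant import read_camera
import numpy as np,cv2
c=read_camera("wrist");cv2.imwrite("pics/w1.png",c["image"]);np.savez("w1.npz",**c);print(c["K"][0],c["extrinsics"].round(3).tolist())
E
```

```text
time: 1.52
ee_pos: [0.443, 0.0603, 0.1258]
tool_rot: [-0.003, 0.006, 1.0, -0.001]
wrist_force: [-0.8, 0.0, 0.3]
grip_width: 1.002
finger_force: 0.0
[320.77789759   0.         321.17235071] [[0.012, 0.961, 0.275, 0.371], [1.0, -0.012, -0.005, 0.062], [-0.001, 0.276, -0.961, 0.272], [0.0, 0.0, 0.0, 1.0]]
```

View pics/w1.png

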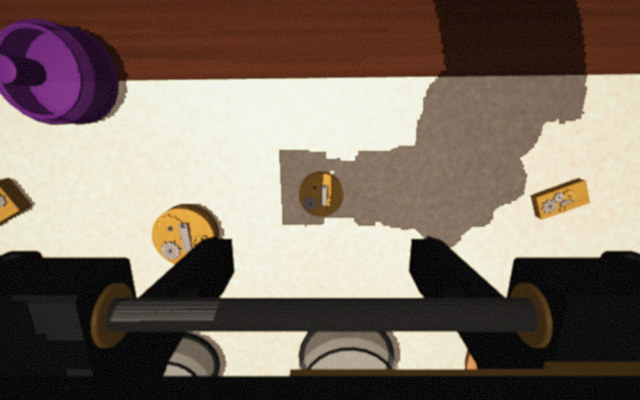

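The wrist view shows round_small whole at (321,194), with round_large partly behind a finger at (187,235).

Run:
```python
from h import *
c=np.load("w1.npz");P=cloud(c)
print(px2w(c,321,194,.014))
q=P[165:225,290:355];m=(q[...,2]>.009)&(q[...,2]<.03);s=q[m];print(len(s),s.min(0),s.max(0),np.median(s,0))
```

```text
[0.44134653 0.06034697]
1530 [0.42398133 0.04158538 0.00907557] [0.4618753  0.07901966 0.01583578] [0.44201789 0.0602971  0.01164864]
```

```bash
python3 -m jog '[[0,0,-0.03,0,-1],[0,0,-0.035,0,-1],[0,0,-0.03,0,-1],[0,0,-0.015,0,-1],[0,0,-0.01,0,-1],[0,0,0,0,-1]]'
```

```text
time: 2.07
ee_pos: [0.4478, 0.0621, 0.0234]
tool_rot: [-0.002, 0.004, 1.0, -0.001]
wrist_force: [1.3, 0.7, 0.3]
grip_width: 1.0
finger_force: 0.0
```

```bash
python3 -m jog '[[0,0,0,0,-1],[0,0,0,0,-1],[0,0,0,0,-1]]'
```

```text
time: 2.32
ee_pos: [0.4475, 0.0614, 0.0244]
tool_rot: [-0.001, 0.006, 1.0, -0.001]
wrist_force: [0.3, -0.9, 0.3]
grip_width: 1.002
finger_force: 0.0
```

```bash
python3 -m jog '[[-0.003,-0.001,-0.007,0,-1],[-0.002,0,-0.007,0,-1],[0,0,-0.005,0,-1],[0,0,0,0,-1],[0,0,0,0,-1]]'
```

```text
time: 2.73
ee_pos: [0.4454, 0.0601, 0.0145]
tool_rot: [-0.002, 0.005, 1.0, -0.002]
wrist_force: [0.5, -0.7, -0.5]
grip_width: 1.001
finger_force: 0.0
```

```bash
python3 -m jog '[[0,0,-0.004,0,-1],[0,0,-0.004,0,-1],[0,0,-0.003,0,-1],[0,0,0,0,-1]]'; python3 -c "
from plant import monitor;s=monitor.sense();print(s['qpos'].round(2),s['joint_vel'].round(2),s['ee_pos'])"
```

```text
time: 3.07
ee_pos: [0.4451, 0.0598, 0.0031]
tool_rot: [-0.003, 0.006, 1.0, -0.002]
wrist_force: [-0.3, -0.2, 0.9]
grip_width: 1.001
finger_force: 0.0
[-0.15  0.95 -0.14  2.21  1.67  0.12 -0.34] [-0.02 -0.01  0.03  0.   -0.   -0.04  0.  ] [0.44513987 0.05981168 0.00314355]
```

```bash
python3 -m jog '[[0,0,0,0,1],[0,0,0,0,1],[0,0,0,0,1],[0,0,0,0,1],[0,0,0,0,1],[0,0,0,0,1],[0,0,0,0,1],[0,0,0,0,1]]'
```

```text
time: 3.73
ee_pos: [0.4451, 0.0601, 0.0031]
tool_rot: [-0.003, 0.005, 1.0, -0.002]
wrist_force: [-0.5, 0.1, 1.5]
grip_width: 0.418
finger_force: 30.4
```

```bash
python3 -m jog '[[0,0,0.01,0,1],[0,0,0.02,0,1],[0.01,-0.01,0.03,0,1],[0.015,-0.025,0.03,0,1],[0.02,-0.035,0.01,0,1],[0.02,-0.036,0,0,1],[0.02,-0.036,0,0,1],[0.02,-0.036,0,0,1],[0.02,-0.036,0,0,1],[0.02,-0.036,0,0,1],[0.02,-0.036,0,0,1],[0.01,-0.02,0,0,1]]'
python3 -m jog '[[0.005,-0.01,0,0,1],[0,0,0,0,1],[0,0,0,0,1]]'
python3 - <<'E'
from plant import read_camera
import numpy as np,cv2
c=read_camera("wrist");cv2.imwrite("pics/w2.png",c["image"]);np.savez("w2.npz",**c)
E
```

```text
time: 4.73
ee_pos: [0.619, -0.244, 0.0716]
tool_rot: [0.004, 0.01, 1.0, -0.005]
wrist_force: [0.5, -0.4, -0.6]
grip_width: 0.421
finger_force: 30.0
time: 4.98
ee_pos: [0.6226, -0.2471, 0.0715]
tool_rot: [0.003, 0.007, 1.0, -0.003]
wrist_force: [0.4, 0.4, 0.1]
grip_width: 0.418
finger_force: 30.0
```

View pics/w2.png

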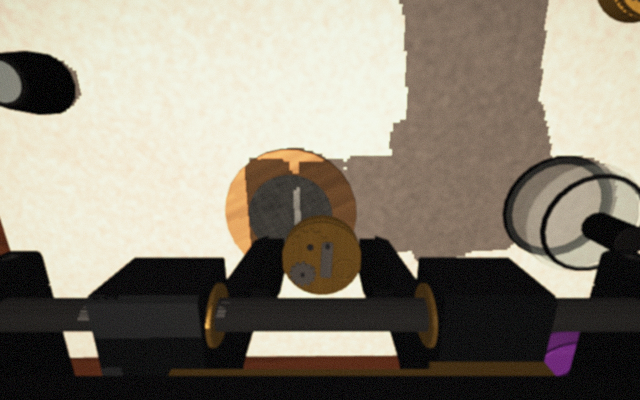

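The held movement is at (322,255). The stand is behind it, with its visible rim running (226,210), (291,150) to (356,210), and the small cover is at right (580,215). Next I fit the circle.

```bash
cat >> h.py <<'E'
from scipy.optimize import least_squares
def circ(pts,r):
    f=lambda p:np.hypot(pts[:,0]-p[0],pts[:,1]-p[1])-r
    s=least_squares(f,pts.mean(0),loss="soft_l1",f_scale=.001);return s.x,np.abs(s.fun).mean()
def woodrim(c,box,z=.008,r=.046):
    u0,v0,u1,v1=box;h=cv2.cvtColor(c["image"],cv2.COLOR_BGR2HSV)[v0:v1,u0:u1]
    m=cv2.morphologyEx(((h[...,1]>70)|(h[...,2]<110)).astype(np.uint8),cv2.MORPH_OPEN,np.ones((3,3)))
    return m
E
python3 - <<'E'
from h import *
c=np.load("w2.npz")
px=[(226,205),(233,182),(250,163),(270,153),(291,150),(312,153),(332,163),(348,182),(356,205)]
h=cv2.cvtColor(c["image"],cv2.COLOR_BGR2HSV)
print(h[205,215:240,1],h[205,345:370,1],h[140:165,291,1])
pts=np.array([px2w(c,*p,.008) for p in px]);print(circ(pts,.046))
P=cloud(c);q=P[215:294,283:360].reshape(-1,3);q=q[(q[:,2]>.04)&(q[:,2]<.12)];print(q.min(0),q.max(0),np.median(q,0))
E
```

```text
[ 21  24  22  24  22  23  21  24  23  39  77 123 144 148 140 147 143 140
 144 140 142 140 146 138 139] [162 142 158 150 153 149 146 147 161 140 114  89  70  64  63  69  63  60
  73  66  67  68  65  69  61] [ 17  19  19  18  18  16  23  39  69 158 156 140 138 137 142 140 139 141
 140 141 138 143 139 140 134]
(array([ 0.62436461, -0.26767291]), np.float64(0.0003242605875389702))
[ 0.60112267 -0.26546807  0.06719565] [ 0.63943155 -0.22791962  0.08426585] [ 0.61752271 -0.24658322  0.07982921]
```

```bash
python3 -m jog '[[0.004,-0.011,-0.006,0,1],[0,-0.01,-0.01,0,1],[0,0,-0.012,0,1],[0,0,-0.01,0,1],[0,0,-0.008,0,1],[0,0,-0.005,0,1],[0,0,-0.004,0,1],[0,0,0,0,1],[0,0,0,0,1]]'
```

```text
time: 5.78
ee_pos: [0.6275, -0.2679, 0.0172]
tool_rot: [0.004, 0.006, 1.0, -0.004]
wrist_force: [0.9, 0.3, -0.6]
grip_width: 0.423
finger_force: 30.0
```

```bash
python3 -m jog '[[0,0,-0.003,0,1],[0,0,-0.002,0,1],[0,0,-0.001,0,1],[0,0,0,0,1],[0,0,0,0,1]]'
```

```text
time: 6.2
ee_pos: [0.6275, -0.2683, 0.0114]
tool_rot: [0.004, 0.007, 1.0, -0.004]
wrist_force: [0.4, -0.4, 0.3]
grip_width: 0.425
finger_force: 30.0
```

```bash
python3 -m jog '[[0,0,-0.0005,0,1],[0,0,0,0,1],[0,0,0,0,-1],[0,0,0,0,-1],[0,0,0,0,-1],[0,0,0,0,-1],[0,0,0,0,-1]]'
python3 -m jog '[[0,0,0.015,0,-1],[0,0,0.025,0,-1],[-0.005,0.005,0.03,0,-1],[-0.02,0.028,0.03,0,-1],[-0.021,0.03,0.015,0,-1],[-0.021,0.03,0,0,-1],[-0.021,0.03,0,0,-1],[-0.021,0.03,0,0,-1],[-0.021,0.03,0,0,-1],[-0.018,0.025,0,0,-1],[0,0,0,0,-1],[0,0,0,0,-1]]'
python3 - <<'E'
from plant import read_camera
import numpy as np,cv2
c=read_camera("wrist");cv2.imwrite("pics/w3.png",c["image"]);np.savez("w3.npz",**c)
E
```

```text
time: 6.78
ee_pos: [0.6273, -0.2682, 0.0105]
tool_rot: [0.004, 0.007, 1.0, -0.004]
wrist_force: [0.5, 0.4, -1.1]
grip_width: 0.778
finger_force: 0.0
time: 7.78
ee_pos: [0.481, -0.0612, 0.1243]
tool_rot: [0.005, 0.004, 1.0, -0.004]
wrist_force: [-1.0, -1.0, -0.1]
grip_width: 0.999
finger_force: 0.0
```

View pics/w3.png

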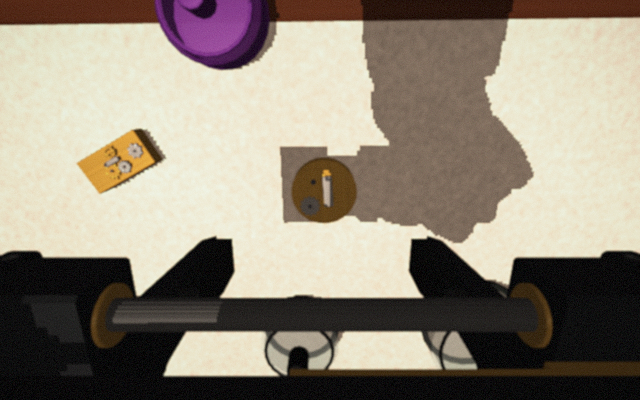

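round_large is whole at (324,190), between the fingers.

```bash
python3 - <<'E'
from h import *
c=np.load("w3.npz");P=cloud(c)
print(px2w(c,324,190,.019))
s=P[150:230,280:370].reshape(-1,3);s=s[(s[:,2]>.012)&(s[:,2]<.03)];print(s.min(0),s.max(0),(s.min(0)+s.max(0))/2)
E
python3 -m jog '[[0,0,-0.02,0,-1],[0,0,-0.02,0,-1],[0,0,-0.02,0,-1],[0,0,-0.02,0,-1],[0,0,-0.012,0,-1],[0,0,0,0,-1],[0,0,0,0,-1]]'
```

```text
[ 0.47583446 -0.05933972]
[ 0.4515511  -0.08587165  0.01211566] [ 0.50510495 -0.03292091  0.02101219] [ 0.47832803 -0.05939628  0.01656392]
time: 8.42
ee_pos: [0.4819, -0.0638, 0.0308]
tool_rot: [0.004, 0.007, 1.0, -0.004]
wrist_force: [0.0, 0.1, 0.5]
grip_width: 1.005
finger_force: 0.0
```

Target (0.4775,-0.0594): correct by (-0.004,+0.004) and go down to z≈0.004.

```bash
python3 -m jog '[[-0.002,0.002,-0.007,0,-1],[-0.002,0.002,-0.008,0,-1],[0,0,-0.006,0,-1],[0,0,-0.004,0,-1],[0,0,0,0,-1],[0,0,0,0,-1]]'
```

```text
time: 8.92
ee_pos: [0.4778, -0.0591, 0.0066]
tool_rot: [0.005, 0.007, 1.0, -0.004]
wrist_force: [0.5, -0.2, -0.0]
grip_width: 1.001
finger_force: 0.0
```

```bash
python3 -m jog '[[0,0,-0.002,0,-1],[0,0,0,0,1],[0,0,0,0,1],[0,0,0,0,1],[0,0,0,0,1],[0,0,0,0,1],[0,0,0,0,1],[0,0,0,0,1]]'
python3 -m jog '[[0,0,0.01,0,1],[0,0,0.02,0,1],[0.002,0.005,0.03,0,1],[0.01,0.025,0.03,0,1],[0.015,0.032,0.015,0,1],[0.015,0.034,0,0,1],[0.015,0.034,0,0,1],[0.015,0.034,0,0,1],[0.015,0.034,0,0,1],[0.015,0.034,0,0,1],[0.015,0.034,0,0,1],[0.015,0.034,0,0,1]]'
python3 -m jog '[[0.012,0.02,0,0,1],[0,0.005,0,0,1],[0,0,0,0,1],[0,0,0,0,1]]'
python3 - <<'E'
from plant import read_camera
import numpy as np,cv2
c=read_camera("wrist");cv2.imwrite("pics/w4.png",c["image"]);np.savez("w4.npz",**c)
E
```

```text
time: 9.58
ee_pos: [0.4771, -0.0589, 0.0041]
tool_rot: [0.004, 0.007, 1.0, -0.004]
wrist_force: [1.0, 0.4, 0.1]
grip_width: 0.608
finger_force: 30.0
time: 10.58
ee_pos: [0.609, 0.2426, 0.1085]
tool_rot: [0.003, 0.006, 1.0, -0.004]
wrist_force: [1.2, 0.0, -2.1]
grip_width: 0.603
finger_force: 30.0
time: 10.92
ee_pos: [0.6202, 0.265, 0.1083]
tool_rot: [0.003, 0.006, 1.0, -0.005]
wrist_force: [-0.1, -1.2, -1.3]
grip_width: 0.606
finger_force: 30.0
```

View pics/w4.png

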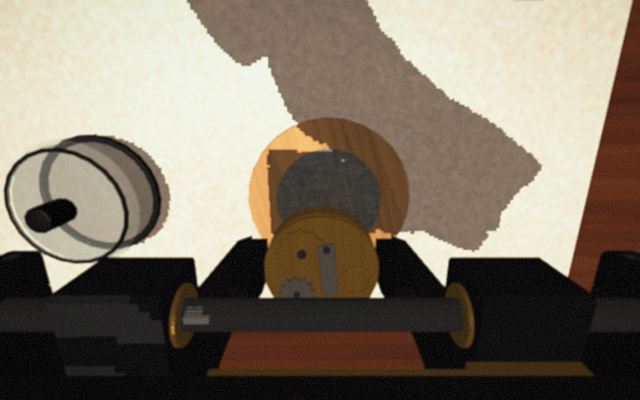

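The stand's rim runs (249,190), (328,117) to (409,195), and the held movement is at (322,262). The large cover's knob top is at about (38,217).

Run:
```python
from h import *
c=np.load("w4.npz")
px=[(249,192),(256,165),(276,138),(300,123),(328,117),(357,122),(382,137),(401,162),(409,192)]
pts=np.array([px2w(c,*p,.008) for p in px]);print(circ(pts,.065),px2w(c,329,187,.008))
P=cloud(c);q=P[207:295,264:379].reshape(-1,3);q=q[(q[:,2]>.08)&(q[:,2]<.14)];print(q.min(0),q.max(0),(q.min(0)+q.max(0))/2)
print(px2w(c,36,218,.064))
```

```text
(array([0.62295208, 0.27050253]), np.float64(0.0006406009594944458)) [0.6109719  0.27063313]
[0.5943548  0.23698241 0.10320419] [0.63502122 0.29322067 0.12502184] [0.61468801 0.26510154 0.11411302]
[0.6144482 0.0836815]
```

```bash
python3 -m jog '[[0.002,0.0055,-0.01,0,1],[0,0,-0.016,0,1],[0,0,-0.016,0,1],[0,0,-0.016,0,1],[0,0,-0.014,0,1],[0,0,-0.01,0,1],[0,0,-0.005,0,1],[0,0,-0.003,0,1],[0,0,0,0,1],[0,0,0,0,1]]'
```

```text
time: 11.8
ee_pos: [0.6235, 0.2722, 0.0196]
tool_rot: [0.004, 0.007, 1.0, -0.003]
wrist_force: [1.2, -0.3, -1.0]
grip_width: 0.602
finger_force: 30.0
```

```bash
python3 -m jog '[[0,-0.001,-0.003,0,1],[0,0,-0.003,0,1],[0,0,-0.001,0,1],[0,0,0,0,1],[0,0,0,0,1]]'
```

```text
time: 12.22
ee_pos: [0.6232, 0.2708, 0.0122]
tool_rot: [0.004, 0.007, 1.0, -0.004]
wrist_force: [0.2, -0.5, -0.9]
grip_width: 0.604
finger_force: 30.0
```

```bash
python3 -m jog '[[0,0,-0.0005,0,1],[0,0,0,0,1],[0,0,0,0,-1],[0,0,0,0,-1],[0,0,0,0,-1],[0,0,0,0,-1],[0,0,0,0,-1]]'
python3 -m jog '[[0,0,0.015,0,-1],[0,0,0.025,0,-1],[0,0,0.035,0,-1],[0,-0.025,0.035,0,-1],[-0.002,-0.035,0.01,0,-1],[-0.002,-0.035,0,0,-1],[-0.002,-0.035,0,0,-1],[-0.002,-0.035,0,0,-1],[-0.001,-0.022,0,0,-1],[0,0,0,0,-1],[0,0,0,0,-1],[0,0,0,0,-1]]'
python3 - <<'E'
from plant import read_camera
import numpy as np,cv2
c=read_camera("wrist");cv2.imwrite("pics/w5.png",c["image"]);np.savez("w5.npz",**c)
E
```

```text
time: 12.8
ee_pos: [0.623, 0.2709, 0.0114]
tool_rot: [0.004, 0.007, 1.0, -0.004]
wrist_force: [-0.3, 0.0, 0.5]
grip_width: 0.958
finger_force: 0.0
time: 13.8
ee_pos: [0.6143, 0.0862, 0.1315]
tool_rot: [0.005, 0.006, 1.0, -0.003]
wrist_force: [0.2, 0.5, -0.5]
grip_width: 0.999
finger_force: 0.0
```

View pics/w5.png

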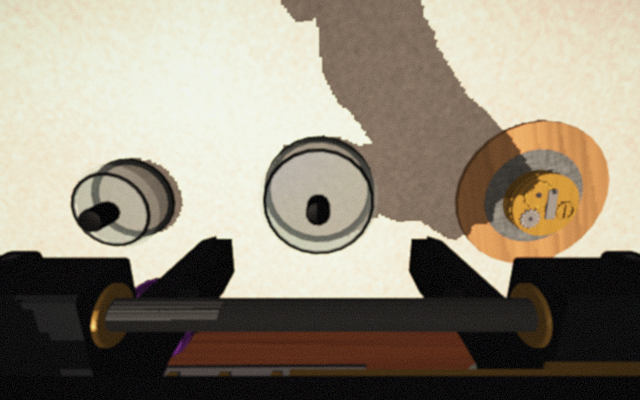

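The large cover's knob top is at (318,212) and its top ring centre at (319,200). The large movement sits on its felt at (541,203), stand centre about (533,191). The small cover's ring centre is at (111,208).

Run:
```python
from h import *
c=np.load("w5.npz");P=cloud(c)
m=(c["image"][185:235,295:340].max(2)<50).astype(np.uint8)
ys,xs=np.nonzero(m);print("knob px",xs.min()+295,xs.max()+295,ys.min()+185,ys.max()+185)
for n,u,v,z in[("knobL",318,213,.064),("ringL",319.5,200.5,.04),("ringS",111,208.5,.036),("knobS",93,218.5,.06),("mov",541,203,.026)]:print(n,px2w(c,u,v,z).round(4))
px=[(458,196),(477,150),(510,126),(546,121),(582,134),(604,160),(609,190),(600,222),(580,246)]
print("standL",circ(np.array([px2w(c,*p,.008) for p in px]),.065))
q=P[165:240,500:585].reshape(-1,3);q=q[(q[:,2]>.018)&(q[:,2]<.04)];print("mov",(q.min(0)+q.max(0))/2,q.max(0)-q.min(0))
q=P[185:235,295:340].reshape(-1,3);q=q[q[:,2]>.055];print("knob",len(q),q.min(0),q.max(0))
q=P[195:240,70:130].reshape(-1,3);q=q[q[:,2]>.052];print("knobS",len(q),q.min(0),q.max(0))
```

```text
knob px 307 328 196 223
knobL [0.6155 0.0838]
ringL [0.6138 0.0847]
ringS [ 0.6198 -0.0813]
knobS [ 0.6193 -0.0791]
mov [0.6224 0.2658]
standL (array([0.62395167, 0.2698577 ]), np.float64(0.0021397707728016534))
mov [0.62441842 0.27128335 0.02366209] [0.05367262 0.05501613 0.01132166]
knob 527 [0.6071572  0.07530113 0.05507986] [0.62457334 0.09244912 0.06608671]
knobS 586 [ 0.61198771 -0.09105641  0.05211   ] [ 0.62960168 -0.07270034  0.06166599]
```

```bash
python3 -m jog '[[0.0015,-0.0025,-0.015,0,-1],[0,0,-0.016,0,0],[0,0,-0.016,0,0],[0,0,-0.014,0,0],[0,0,-0.01,0,0],[0,0,-0.006,0,0],[0,0,-0.003,0,0],[0,0,0,0,0],[0,0,0,0,0]]'
```

```text
time: 14.6
ee_pos: [0.616, 0.0824, 0.0508]
tool_rot: [0.004, 0.007, 1.0, -0.004]
wrist_force: [-0.1, -1.0, 0.0]
grip_width: 0.504
finger_force: 0.0
```

```bash
python3 -m jog '[[0,0.001,-0.003,0,0],[0,0,-0.003,0,0],[0,0,0,0,0],[0,0,0,0,1],[0,0,0,0,1],[0,0,0,0,1],[0,0,0,0,1],[0,0,0,0,1],[0,0,0,0,1]]'
```

```text
time: 15.35
ee_pos: [0.6157, 0.0831, 0.0446]
tool_rot: [0.004, 0.007, 1.0, -0.004]
wrist_force: [0.0, 0.2, 0.6]
grip_width: 0.193
finger_force: 30.0
```

```bash
python3 -m jog '[[0,0,0.01,0,1],[0,0,0.02,0,1],[0,0,0.025,0,1],[0.002,0.02,0.015,0,1],[0.002,0.03,0,0,1],[0.002,0.03,0,0,1],[0.002,0.03,0,0,1],[0,0.03,0,0,1],[0,0.03,0,0,1],[0,0.017,0,0,1],[0,0,0,0,1],[0,0,0,0,1]]'
python3 - <<'E'
from plant import read_camera
import numpy as np,cv2
c=read_camera("wrist");cv2.imwrite("pics/w6.png",c["image"]);np.savez("w6.npz",**c)
E
```

```text
time: 16.35
ee_pos: [0.6229, 0.2715, 0.1148]
tool_rot: [0.004, 0.005, 1.0, -0.004]
wrist_force: [-0.3, 0.4, -1.2]
grip_width: 0.194
finger_force: 30.0
```

View pics/w6.png

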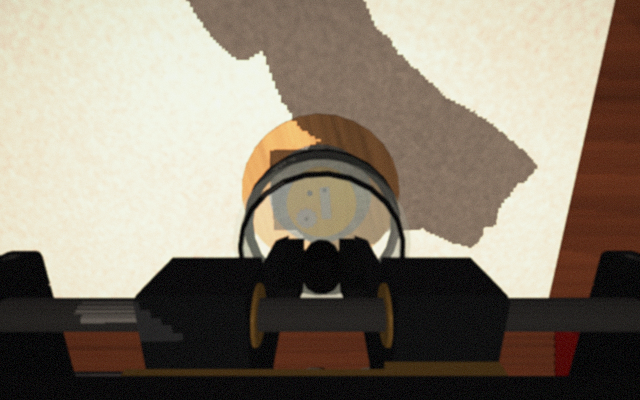

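The cover hangs level over the stand, with the movement visible through it at (321,205). Next I lower it.

```bash
python3 -m jog '[[0.001,-0.001,-0.008,0,1],[0,0,-0.012,0,1],[0,0,-0.012,0,1],[0,0,-0.01,0,1],[0,0,-0.007,0,1],[0,0,-0.005,0,1],[0,0,-0.003,0,1],[0,0,0,0,1],[0,0,0,0,1]]'
```

```text
time: 17.15
ee_pos: [0.6247, 0.2694, 0.0576]
tool_rot: [0.004, 0.007, 1.0, -0.004]
wrist_force: [0.4, 0.8, -1.1]
grip_width: 0.193
finger_force: 30.0
```

```bash
python3 -m jog '[[-0.001,0.001,-0.002,0,1],[0,0,-0.002,0,1],[0,0,-0.001,0,1],[0,0,0,0,1],[0,0,0,0,1]]'
```

```text
time: 17.57
ee_pos: [0.6236, 0.2703, 0.0527]
tool_rot: [0.004, 0.007, 1.0, -0.004]
wrist_force: [0.1, -0.3, -1.0]
grip_width: 0.193
finger_force: 30.0
```

```bash
python3 -m jog '[[0,0,-0.0005,0,1],[0,0,0,0,1],[0,0,0,0,0],[0,0,0,0,0],[0,0,0,0,0],[0,0,0,0,0],[0,0,0,0,0]]'
python3 -m jog '[[0,0,0.015,0,0],[0,0,0.03,0,0],[0,0,0.035,0,0],[0,-0.02,0.005,0,0],[0,-0.037,0,0,0],[0,-0.037,0,0,0],[0,-0.037,0,0,0],[0,-0.037,0,0,0],[0,-0.037,0,0,0],[0,-0.037,0,0,0],[0,-0.037,0,0,0],[-0.002,-0.037,0,0,0]]'
python3 -m jog '[[0,-0.034,0,0,-1],[0,0,0,0,-1],[0,0,0,0,-1],[0,0,0,0,-1]]'
python3 - <<'E'
from plant import read_camera
import numpy as np,cv2
c=read_camera("wrist");cv2.imwrite("pics/w7.png",c["image"]);np.savez("w7.npz",**c)
E
```

```text
time: 18.15
ee_pos: [0.6237, 0.27, 0.0518]
tool_rot: [0.004, 0.007, 1.0, -0.004]
wrist_force: [0.2, -0.4, 0.6]
grip_width: 0.493
finger_force: 0.0
time: 19.15
ee_pos: [0.6221, -0.0477, 0.1383]
tool_rot: [0.005, 0.007, 1.0, -0.004]
wrist_force: [0.4, 0.1, 0.9]
grip_width: 0.494
finger_force: 0.0
time: 19.48
ee_pos: [0.622, -0.0791, 0.138]
tool_rot: [0.005, 0.007, 1.0, -0.003]
wrist_force: [-0.0, 0.2, 1.5]
grip_width: 0.777
finger_force: 0.0
```

View pics/w7.png

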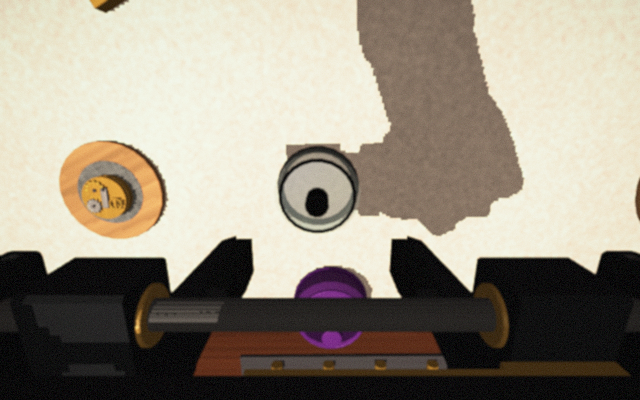

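The clear small cover's knob is at (316,203). The small movement sits on its stand at (105,197). The purple decoy is clear, further out.

```bash
python3 - <<'E'
from h import *
c=np.load("w7.npz");P=cloud(c)
q=P[180:225,295:340].reshape(-1,3);q=q[q[:,2]>.052];print("knobS",len(q),(q.min(0)+q.max(0))/2,q.max(0)-q.min(0))
print("ring",px2w(c,318,196,.036))
q=P[170:225,75:140].reshape(-1,3);q=q[(q[:,2]>.016)&(q[:,2]<.035)];print("mov",(q.min(0)+q.max(0))/2,q.max(0)-q.min(0))
px=[(60,189),(66,167),(82,148),(110,141),(140,153),(158,175),(164,200),(157,225),(133,237)]
print("standS",circ(np.array([px2w(c,*p,.008) for p in px]),.046))
E
python3 -m jog '[[-0.001,-0.002,-0.015,0,0],[0,0,-0.018,0,0],[0,0,-0.018,0,0],[0,0,-0.016,0,0],[0,0,-0.012,0,0],[0,0,-0.006,0,0],[0,0,0,0,0],[0,0,0,0,0]]'
```

```text
knobS 474 [ 0.62087081 -0.08275297  0.05707996] [0.01740872 0.01717717 0.01003454]
ring [ 0.62086459 -0.08192767]
mov [ 0.62511638 -0.26728633  0.01969762] [0.03838906 0.03891132 0.00720696]
standS (array([ 0.62385644, -0.2659828 ]), np.float64(0.0010330800055433184))
time: 20.2
ee_pos: [0.621, -0.081, 0.0524]
tool_rot: [0.004, 0.006, 1.0, -0.004]
wrist_force: [0.3, 0.7, 1.0]
grip_width: 0.497
finger_force: 0.0
```

Target TCP z ≈ 0.0405 (the cover top is at 36 mm), y −0.0825.

```bash
python3 -m jog '[[0,-0.0015,-0.005,0,0],[0,0,-0.004,0,0],[0,0,-0.003,0,0],[0,0,0,0,0],[0,0,0,0,1],[0,0,0,0,1],[0,0,0,0,1],[0,0,0,0,1],[0,0,0,0,1],[0,0,0,0,1],[0,0,0,0,1]]'
```

```text
time: 21.12
ee_pos: [0.6207, -0.0834, 0.0401]
tool_rot: [0.004, 0.007, 1.0, -0.004]
wrist_force: [-0.3, 0.2, 0.8]
grip_width: 0.194
finger_force: 30.0
```

```bash
python3 -m jog '[[0,0,0.01,0,1],[0,0,0.02,0,1],[0,0,0.02,0,1],[0.002,-0.02,0.01,0,1],[0.002,-0.03,0,0,1],[0,-0.03,0,0,1],[0,-0.03,0,0,1],[0,-0.03,0,0,1],[0,-0.03,0,0,1],[0,-0.0135,0,0,1],[0,0,0,0,1],[0,0,0,0,1]]'
python3 - <<'E'
from plant import read_camera
import numpy as np,cv2
c=read_camera("wrist");cv2.imwrite("pics/w8.png",c["image"]);np.savez("w8.npz",**c)
E
```

```text
time: 22.12
ee_pos: [0.6243, -0.2672, 0.1002]
tool_rot: [0.004, 0.007, 1.0, -0.003]
wrist_force: [0.7, -0.3, -0.3]
grip_width: 0.193
finger_force: 30.0
```

View pics/w8.png

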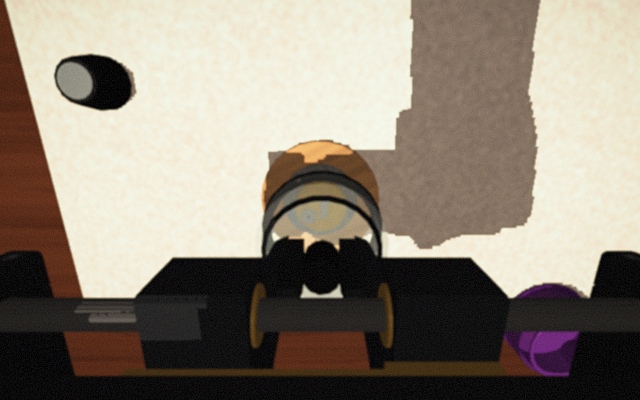

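The small cover is lined up over the stand and movement (321,215). Next I lower it.

```bash
python3 -m jog '[[0,0,-0.008,0,1],[0,0,-0.012,0,1],[0,0,-0.01,0,1],[0,0,-0.008,0,1],[0,0,-0.006,0,1],[0,0,-0.003,0,1],[0,0,0,0,1],[0,0,0,0,1],[0,0,0,0,1]]'
```

```text
time: 22.92
ee_pos: [0.625, -0.2669, 0.0534]
tool_rot: [0.004, 0.007, 1.0, -0.004]
wrist_force: [0.3, 0.3, -1.0]
grip_width: 0.191
finger_force: 30.0
```

```bash
python3 -m jog '[[0,0,-0.003,0,1],[0,0,-0.0015,0,1],[0,0,-0.001,0,1],[0,0,0,0,1],[0,0,0,0,1]]'
```

```text
time: 23.33
ee_pos: [0.6247, -0.2672, 0.0481]
tool_rot: [0.004, 0.007, 1.0, -0.004]
wrist_force: [-1.8, -0.7, 5.0]
grip_width: 0.188
finger_force: 30.0
```

In contact. I release, rise, and move back for a top view.

```bash
python3 -m jog '[[0,0,0,0,0],[0,0,0,0,0],[0,0,0,0,0],[0,0,0,0,0],[0,0,0,0,0]]'
python3 -m jog '[[0,0,0.015,0,0],[0,0,0.03,0,0],[0,0,0.035,0,0],[0,0,0.03,0,0],[0,0.035,0.02,0,0],[-0.01,0.035,0.01,0,0],[-0.02,0.035,0,0,0],[-0.02,0.035,0,0,0],[-0.02,0.035,0,0,0],[-0.02,0.035,0,0,0],[-0.02,0.035,0,0,0],[0,0,0,0,0]]'
python3 - <<'E'
from plant import read_camera
import cv2,numpy as np
c=read_camera("top");np.savez("top1.npz",**c)
cv2.imwrite("pics/top1.png",cv2.resize(c["image"][100:290,140:500],None,fx=2.2,fy=2.2,interpolation=2))
E
```

```text
time: 23.75
ee_pos: [0.6246, -0.2668, 0.0473]
tool_rot: [0.004, 0.007, 1.0, -0.004]
wrist_force: [0.1, -0.6, 0.0]
grip_width: 0.5
finger_force: 0.0
time: 24.75
ee_pos: [0.5111, -0.0133, 0.1896]
tool_rot: [0.004, 0.0, 1.0, -0.002]
wrist_force: [-0.4, -0.4, 0.0]
grip_width: 0.5
finger_force: 0.0
```

View pics/top1.png

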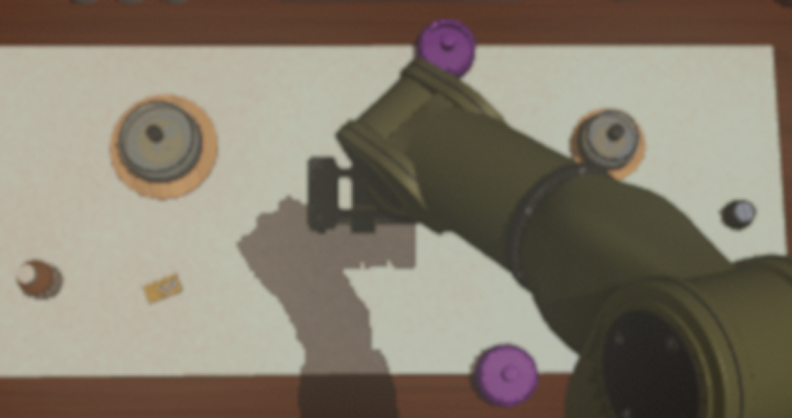

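Both covers are on their stands, knobs at crop (154,132) and (615,131). The bottle, loupe and rect_short have not moved. Next I check the cover positions in numbers.

Run:
```python
from h import *
c=np.load("top1.npz")
for n,u,v,z in[("L knob",210.2,160.3,.070),("L stand",213.9,166.4,.008),("S knob",419.5,159.7,.066),("S stand",416.3,165.3,.008)]:print(n,px2w(c,u,v,z).round(4))
P=cloud(c);print(np.nanpercentile(P[155:165,205:216,2],95),np.nanpercentile(P[155:165,414:425,2],95))
```

```text
L knob [0.6247 0.2665]
L stand [0.6235 0.2682]
S knob [ 0.6263 -0.2668]
S stand [ 0.6254 -0.2707]
0.0745254151517822 0.07088106194466375
```

Both covers are centred to within about 4 mm, so I hand in.

```bash
python3 -c "
from plant import ticket;print(ticket.job_done())"
```

```text
the job is handed in; nothing more can be done
None
```

The job is handed in, though the hand-in returned no verdict: each round movement is on the stand of its size under its own cover, centred to about 4 mm against the 12 mm allowed. It took about 25 s. The bottle, loupe and rect_short looked unmoved in the last picture; the arm hid rect_long.

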